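Clear the sax bench: tools and bottles back into their foam cut-outs

ROBOT

A 6-joint arm with a two-finger parallel gripper is mounted at the origin on a cart in front of the work surface, level with it; the furniture and walls round the work are solid. World frame = base frame: x ahead of the robot, y to its left, z up, the work surface at z = 0. Lengths are in m, angles in degrees, forces in N, time in s.
With the tool pointing down it reaches from about 0.35 to 0.875 m from the base axis. Payload 4.2 kg.
Tool frame: the origin (TCP) lies at the very end of the fingers, on their centre line; the grasp point (between the pads) lies 19 mm behind it; z points along the fingers, y is the line along which they close (so a half turn about z gives the same grasp; the last joint's range is limited). The gripper opens to 87 mm and grips with 3 to 60 N. Pads are 19 mm wide; open, the fingers measure 117 mm over their backs; the gripper's body (75 mm by 190 mm) begins 51 mm behind the grasp point.
Start: joints at [-62.418, 22.042, 0.453, 0, -68.411, -14.817], TCP at [0.138, -0.61, 0.223] pointing down, gripper open.
Joint ranges: [-179.83, 179.83], [-69.29, 118.12], [-61.27, 80.66], [-181.25, 117.63], [-171.15, -9.14], [-177.46, 177.46]. Speed limits (degrees/s): [159.86, 159.86, 180, 180, 180, 180].

INTERFACE

Orientations are given as a 3x3 rotation matrix whose columns are the frame's x, y, z axes.
In Python, from station import sense, cams, r gives the robot as it stands. The module is installed in compiled form; this text tells all that it offers.
- The arm moves only by the tool step_arm, never from a script. Its argument "targets" is text: rows parted by semicolons, each of 4 numbers parted by spaces: the shift along the tool's x, y, z in cm, then the turn about the tool's z in degrees. In form: x y z turn; .... A call has 1 to 12 rows; each row shifts and turns the commanded pose from where the row before left it, along the tool's axes as they then stand; what a row does not reach is not made up. A row lasts 1/12 s, in which the tool goes at most 41.7 mm and 7.16 degrees, less where a joint would pass 70% of its speed; a pose out of reach is approached as far as the arm can. A call with a gripper value outside its range is refused whole. "claw" is the finger opening in cm, from 0 to 8.7, set as the call begins (left out, the last holds). The fingers move at their own pace and stop on an object; the grip force is fixed at half the most. Time passes only in rows, so rows that do not move let the fingers close. It gives the time, the measured TCP pose, the force, the opening and the grip force at its end, in the units of the state.
- sense(): the state, without advancing time (a new reading comes with each control period).
- cams.capture(name): name is "side" or "top"; returns a dict with "frame" (420x560x3 uint8, blue, green, red), "vertical_fov" (degrees; the focal length in pixels is half the picture's height over the tangent of half this angle, whatever the lens; pixels are square), "cx", "cy" (the principal point, pixels), "dist_coeffs" ([k1, k2, p1, p2, k3] as OpenCV has them; the pictures are not rectified), "eye" and "rotation" of the camera in the world. Camera axes: x right, y down, z forward; pixel columns grow to the right and rows downward; lengths in m; the calibration is good to about 2 mm. A picture is of the moment at which its call begins. There is no depth.
- r.finish_job(): hands the job in; it is judged then, once.
The state is a dict: "time_s": time; "joints": joint angles; "joint_velocities": joint speeds; "effort": joint torques, N m; "tcp_pos": TCP position; "ee_rot": TCP orientation; "wrist_force": force on the tool from outside, world axes, zero at the start; "moment": the same for the moment, N m; "gripper_width": opening from 0.0 (shut) to 1.0 (fully open); "gripper_force": force on a finger pad.
Only numpy, scipy, OpenCV 4.12 (cv2) and the standard library are available. Lean on these libraries where they do the work, as an engineer would, in place of code of your own. Each camera call takes 0.05 s, during which the arm holds its last target. There are 200 camera calls.

TASK

The re-pad job is finished: clear the two screwdrivers, the flat brush and the two squeeze bottles off the mat and put each back into the foam cut-out made for it. The screwdrivers lie fully down in the slot of their length with their handles across the finger channel, the brush lies down in the free pocket beside the wooden block, and the bottles stand upright on the bottom of their wells, the white one in the large well and the red one in the small well. Leave the cork roll and the wax pot where they are.

Things in the scene. Friction and masses are not known exactly. Their poses are not given: they have to be found in the camera images.
- green_driver: loose screwdriver lying flat, green-and-black handle; 176 mm long. Origin: middle of its length, underside; x axis runs from handle to blade tip. Handle 12 mm wide and high, from x = -85 to -25 mm (grip its middle, x = -55 mm); blade 4 mm wide, to x = +88 mm, its top 8 mm up. 35 g. Handle at first points roughly to the robot
- red_driver: loose screwdriver lying flat, red handle; 140 mm long. Origin: middle of its length, underside; x axis runs from handle to blade tip. Handle 12 mm wide and high, from x = -70 to -10 mm (grip its middle, x = -40 mm); blade 4 mm wide, to x = +70 mm, its top 8 mm up. 35 g. Handle at first points roughly to the robot
- brush: loose flat cleaning brush with brown wooden handle, lying flat: 92 mm long (along its x), 16 mm wide (y), 9 mm high. Origin: middle, underside. Grip it across its width at the middle. 20 g. Either way round is right in its pocket
- white_bottle: loose squeeze bottle standing upright, white with an orange-red band, the larger one: body a cylinder 30 mm across and 74 mm high, narrower white cap above it up to 98 mm. Origin: centre of the underside, z up. Grip the body. 32 g, easily tipped
- red_bottle: loose squeeze bottle standing upright, red with a black cap, the smaller one: body a cylinder 19 mm across and 57 mm high, cap 11 mm across above it up to 75 mm. Origin: centre of the underside, z up. Grip the body. 18 g, easily tipped
- driver_foam: fixed dark foam, 216 (x) x 130 (y) x 22 mm, origin: centre of underside, -x end towards robot. Blue floor of cut-outs 8 mm up. Slots along x, handles at -x: long, x -97 to +95, y +25, for green (its origin then at -1, 25, 8); short, x -97 to +59, y -25, for red (-19, -25, 8). 26 mm wide at handles (x < -22), then 18. Open finger channel across, x -82 to -36, as deep as the slots
- brush_foam: fixed dark foam, 140 (x) x 130 (y) x 22 mm, origin: centre of underside. Blue floor of cut-outs 8 mm up. Free pocket for the brush 108 (x) x 30 mm (y), centred at x 0, y +29 (brush origin then at 0, 29, 8); a fixed wooden block 22 mm wide lies in the pocket at y -37, its top 26 mm up. Open finger channel across, x -23 to +23, as deep as the pockets
- bottle_foam: fixed dark foam, 150 mm (x) by 90 mm (y), 28 mm high. Origin: centre of the underside. Two round wells 20 mm deep, their blue floor 8 mm above the mat: large, 46 mm across, at x = +36 mm, y = 0, for the white bottle; small, 34 mm across, at x = -40 mm, y = 0, for the red bottle
- cork: bystander: small roll of brown cork, 28 mm across and 18 mm high, standing loose on the mat in front of the saxophone's mouthpiece. Origin: centre of the underside. Not to be moved
- wax_pot: bystander: small white round pot with lid, 48 mm across and 39 mm high, loose on the mat behind the foam modules. Origin: centre of the underside. Not to be moved

How it is judged (in metres and radians):
At the end, for the whole second after the job is handed in: Each screwdriver and the brush on the floor of its own cut-out (14 mm lengthwise, 12 mm sideways, 5 mm in height, 0.15 rad; driver handles over the channel); white bottle in the large well, red in the small (12 mm, 5 mm in height, 0.12 rad of upright); all at rest (x of green_driver in the frame of driver_foam between -0.015 and 0.013 m and y of green_driver in the frame of driver_foam between 0.013 and 0.037 m and z of each of green_driver, red_driver in the frame of driver_foam below 0.013 m and angle between the x axis of each of green_driver, red_driver and the x axis of driver_foam, either way round below 0.15 rad and y of driver_foam in the frame of green_driver below 0 m and x of red_driver in the frame of driver_foam between -0.033 and -0.005 m and y of red_driver in the frame of driver_foam between -0.037 and -0.013 m and y of driver_foam in the frame of red_driver above 0 m and x of brush in the frame of brush_foam between -0.014 and 0.014 m and y of brush in the frame of brush_foam between 0.017 and 0.041 m and z of brush in the frame of brush_foam below 0.013 m and angle between the x axis of brush and the x axis of brush_foam, either way round below 0.15 rad and x of white_bottle in the frame of bottle_foam between 0.024 and 0.048 m and y of white_bottle in the frame of bottle_foam between -0.012 and 0.012 m and z of each of white_bottle, red_bottle in the frame of bottle_foam below 0.013 m and angle between each of white_bottle, red_bottle's own z axis and vertical below 0.12 rad and x of red_bottle in the frame of bottle_foam between -0.052 and -0.028 m and y of red_bottle in the frame of bottle_foam between -0.012 and 0.012 m and linear speed of each of green_driver, red_driver, brush, white_bottle, red_bottle below 0.02 m/s); the robot touches nothing.
It fails at once if the cork roll is shifted by more than 15 mm (distance of cork from where it was at the start of the episode above 0.015 m).
It fails at once if the wax pot is shifted by more than 15 mm (distance of wax_pot from where it was at the start of the episode above 0.015 m).
It also fails if it takes over 131 s, if anything falls off the work surface, if the arm or the gripper's body presses on something with over 40 N, if the wrist force passes 120 N, or if a joint passes its speed limit or range.

## Working session

There is one attempt and no reset: what is moved stays moved. The work goes in short steps, Python scripts to look and compute and a tool call to move; the robot and the scene stay as the last step left them, time stands still between calls to the robot, and variables do not carry over. Pictures are saved under pics/ and viewed, at most 17 in all, crops included, and the job is handed in when it is done.

Besides the shell and the picture viewer there is one more tool, called after "Request:" as name(argument=value, ...) on one line, values as JSON. step_arm: Moves the arm, as the interface text tells. Its arguments: {"type":"object","properties":{"targets":{"type":"string"},"claw":{"type":"number"}},"required":["targets"]}

```bash
mkdir -p pics
python3 - <<'E'
from station import sense,cams,r
import cv2
for n in("top","side"):
    c=cams.capture(n); cv2.imwrite(f"pics/{n}0.png",cv2.resize(c["frame"],(800,600),interpolation=cv2.INTER_CUBIC))
    print({k:v for k,v in c.items() if k!="frame"})
s=sense();print(s["tcp_pos"],s["ee_rot"],s["time_s"])
E
```

```text
{'vertical_fov': 57.370862874086455, 'cx': 278.3964655064631, 'cy': 210.731145050913, 'dist_coeffs': array([-0.02620058,  0.        ,  0.        ,  0.        ,  0.        ]), 'eye': array([0.39130807, 0.04513087, 1.03462173]), 'rotation': array([[-0.01746336, -0.98331055,  0.18109501],
       [-0.99970604,  0.02021884,  0.01338064],
       [-0.01681886, -0.1808081 , -0.98337458]])}
{'vertical_fov': 43.17762111160855, 'cx': 279.6835344689983, 'cy': 210.2180700144407, 'dist_coeffs': array([-0.16161119,  0.        ,  0.        ,  0.        ,  0.        ]), 'eye': array([-0.06700915,  1.41644776,  0.81501282]), 'rotation': array([[-0.9090189 , -0.18375775,  0.37405578],
       [-0.41673674,  0.40916914, -0.8117334 ],
       [-0.00388978, -0.89376379, -0.44852109]])}
[ 0.13800255 -0.6090259   0.22157073] [[-9.75329088e-01 -2.20755267e-01 -5.31789011e-04]
 [-2.20755884e-01  9.75327262e-01  1.88964964e-03]
 [ 1.01518209e-04  1.96042582e-03 -9.99998073e-01]] 0.1
```

View pics/top0.png

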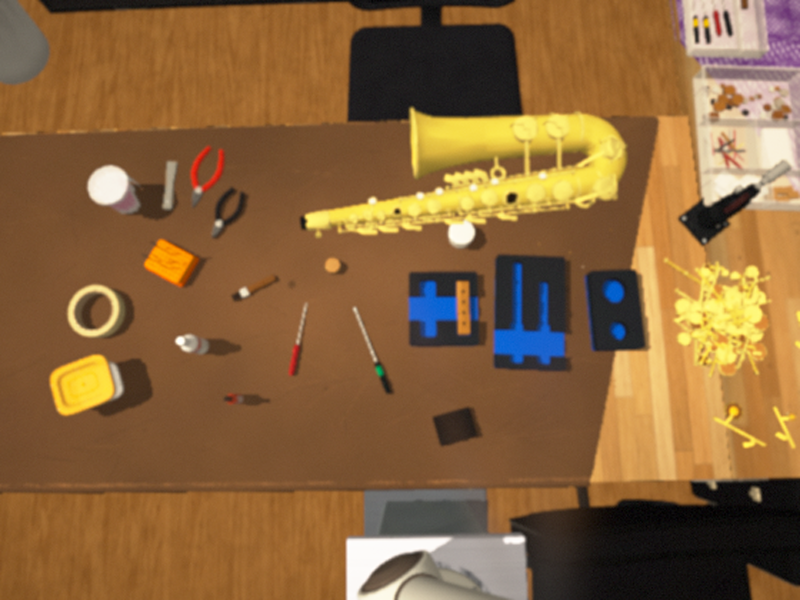

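View pics/side0.png

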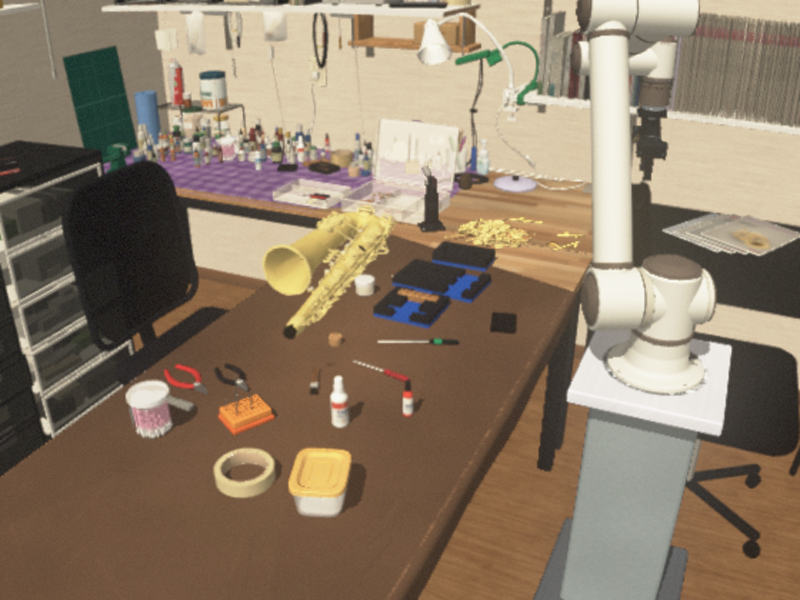

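The top view shows +x up and +y left. At 800x600, the loose items are at about (370,350), (298,340), (255,288), (190,343) and (240,398). The foams are at (444,310), (530,312) and (615,310). Next I'll enlarge both areas.

```bash
cat > h.py <<'E'
from station import sense,cams,r
import numpy as np, cv2
def K(c):
    f=c["frame"].shape[0]/2/np.tan(np.radians(c["vertical_fov"]/2)); return np.array([[f,0,c["cx"]],[0,f,c["cy"]],[0,0,1.]])
def pix2w(c,uv,z):
    u=cv2.undistortPoints(np.array([[uv]],float),K(c),c["dist_coeffs"])[0,0]
    d=c["rotation"]@np.array([u[0],u[1],1]); return c["eye"]+d*(z-c["eye"][2])/d[2]
def w2pix(c,P):
    R=c["rotation"].T; return cv2.projectPoints(np.atleast_2d(np.array(P,float)),cv2.Rodrigues(R)[0],-R@c["eye"],K(c),c["dist_coeffs"])[0][:,0]
def crop(c,x0,y0,w,h,s,fn):
    im=c["frame"][y0:y0+h,x0:x0+w]; im=cv2.resize(im,None,fx=s,fy=s,interpolation=cv2.INTER_CUBIC)
    g=max(1,10)
    for x in range((x0+9)//10*10,x0+w,10):
        cv2.line(im,(int((x-x0+.5)*s),0),(int((x-x0+.5)*s),6),(255,255,255),1); 
        if x%20==0: cv2.putText(im,str(x),(int((x-x0+.5)*s)-10,16),0,.35,(255,255,255),1)
    for y in range((y0+9)//10*10,y0+h,10):
        cv2.line(im,(0,int((y-y0+.5)*s)),(6,int((y-y0+.5)*s)),(255,255,255),1)
        if y%20==0: cv2.putText(im,str(y),(8,int((y-y0+.5)*s)+4),0,.35,(255,255,255),1)
    cv2.imwrite(fn,im)
E
python3 - <<'E'
from h import *
c=cams.capture("top")
import pickle; pickle.dump(c,open("top0.pkl","wb"))
c["frame"]=cv2.convertScaleAbs(c["frame"],alpha=1.6)
crop(c,118,180,160,110,5,"pics/loose.png")
crop(c,280,150,180,120,4.4,"pics/foam.png")
E
```

```text
(no output)
```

View pics/loose.png

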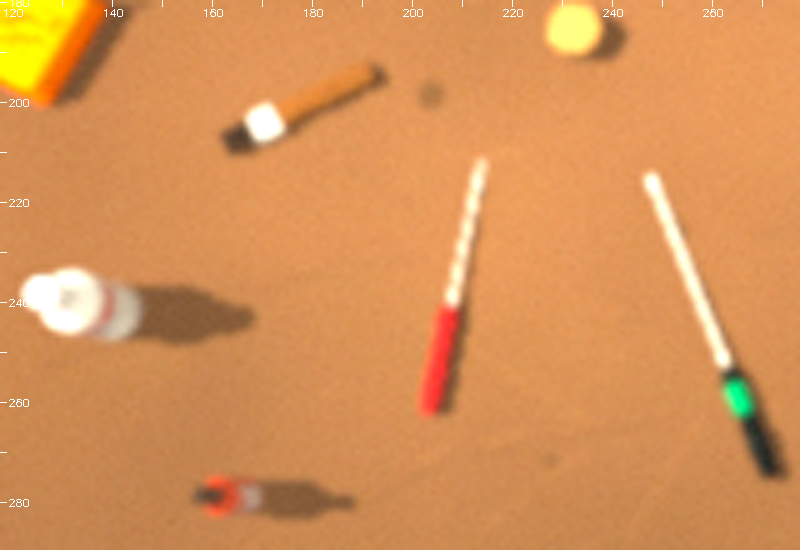

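View pics/foam.png

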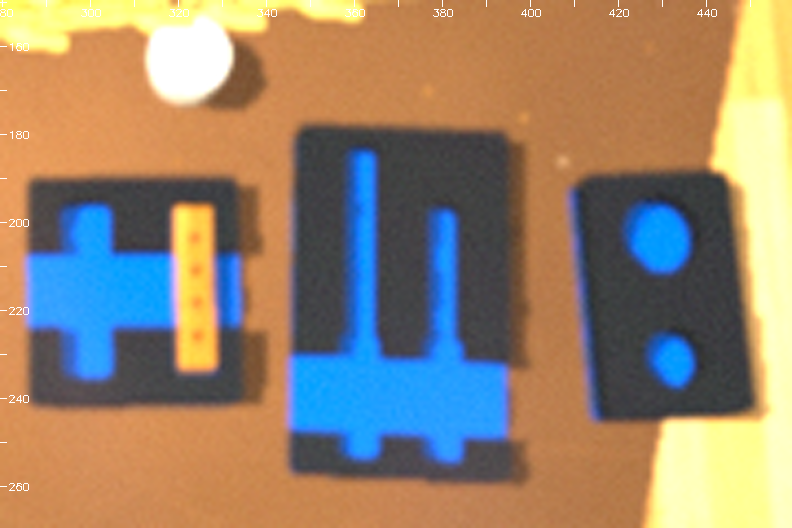

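The loose crop shows the green tip at (652,178) with its handle end at (772,472), and the red tip at (482,160) with its handle end at (430,410). The brush ends are at (228,144) and (383,74). The white bottle's shoulder is at (70,301) and the red bottle's at (222,495). The foam corners are clear too, so I'll fit poses from these points.

```bash
cat > fit.py <<'E'
from h import *
import pickle
from scipy.optimize import least_squares
c=pickle.load(open("top0.pkl","rb"))
L=lambda p:(118+p[0]/5-.5,180+p[1]/5-.5)
F=lambda p:(280+p[0]/4.4-.5,150+p[1]/4.4-.5)
def foam(pts,lx,ly,z):
    # TL=(+x,+y) TR=(+x,-y) BR=(-x,-y) BL=(-x,+y)
    W=np.array([pix2w(c,F(p),z)[:2] for p in pts]); m=np.array([[lx,ly],[lx,-ly],[-lx,-ly],[-lx,ly]])/2
    f=lambda q:(m@np.array([[np.cos(q[2]),np.sin(q[2])],[-np.sin(q[2]),np.cos(q[2])]])+q[:2]-W).ravel()
    s=least_squares(f,[*W.mean(0),0]); print("res mm",(1000*s.fun).round(1)); return s.x
def at(q,x,y): C,S=np.cos(q[2]),np.sin(q[2]); return (q[0]+C*x-S*y, q[1]+S*x+C*y)
bf=foam([(30,180),(237,180),(242,404),(30,403)],.140,.130,.022)
df=foam([(299,127),(505,133),(510,480),(291,472)],.216,.130,.022)
of=foam([(582,177),(725,171),(752,408),(598,418)],.150,.090,.028)
print("brushfoam",bf[:2].round(4),np.degrees(bf[2]).round(1),"driver",df[:2].round(4),np.degrees(df[2]).round(1),"bottle",of[:2].round(4),np.degrees(of[2]).round(1))
def rod(tip,end,ztip,zend,grip,name):
    a,b=pix2w(c,L(tip),ztip)[:2],pix2w(c,L(end),zend)[:2]; d=a-b; n=np.linalg.norm(d); d/=n
    mid=(a+b)/2; print(name,"len",n.round(3),"mid",mid.round(4),"grip",(mid+grip*d).round(4),"yaw",np.degrees(np.arctan2(d[1],d[0])).round(1))
rod((652,178),(772,472),.006,.008,-.055,"green")
rod((482,160),(430,410),.006,.008,-.040,"red")
rod((228,144),(383,74),.006,.006,0,"brush")
for n,ps in (("white",[((112,312),0),((70,301),.074),((40,293),.098)]),("redb",[((244,497),0),((222,495),.057),((207,495),.075)])):
    print(n,[pix2w(c,L(p),z)[:2].round(4) for p,z in ps])
print("blue chk large/small",[pix2w(c,F(p),.028)[:2].round(4) for p in((657,238),(671,360))],at(of,.036,0),at(of,-.04,0))
print("cork",pix2w(c,L((575,28)),.018)[:2],"wax",pix2w(c,F((190,60)),.039)[:2])
print("targets: green grip",at(df,-.056,.025),"red grip",at(df,-.059,-.025),"brush",at(bf,0,.029))
E
python3 fit.py
```

```text
res mm [ 1.2  1.3  1.  -1.5 -1.  -1.3 -1.2  1.5]
res mm [ 2.4  1.7  0.8 -1.2 -2.  -0.1 -1.3 -0.3]
res mm [ 2.5  1.8  1.3 -0.4 -3.5  0.5 -0.3 -1.9]
brushfoam [ 0.5631 -0.0256] -1.3 driver [ 0.554 -0.187] -3.5 bottle [ 0.5546 -0.3445] 0.5
green len 0.171 mid [0.4907 0.1108] grip [0.4395 0.0905] yaw 21.6
red len 0.138 mid [0.5145 0.2484] grip [0.4752 0.2559] yaw -10.8
brush len 0.093 mid [0.6128 0.3335] grip [0.6128 0.3335] yaw 113.9
white [array([0.5032, 0.4384]), array([0.5012, 0.4321]), array([0.5027, 0.4377])]
redb [array([0.4026, 0.3623]), array([0.4031, 0.3561]), array([0.403 , 0.3579])]
blue chk large/small [array([ 0.5878, -0.343 ]), array([ 0.5132, -0.3448])] (np.float64(0.5905612002608049), np.float64(-0.3441245783618766)) (np.float64(0.5145644336361967), np.float64(-0.344825622301193))
cork [0.65234754 0.18319638] wax [ 0.70265615 -0.06299174]
targets: green grip (np.float64(0.49966296431194807), np.float64(-0.15857108614910592)) red grip (np.float64(0.4935747323863011), np.float64(-0.20828962828400294)) brush (np.float64(0.5637199385176517), np.float64(0.0033482065806421865))
```

```bash
cat > plan.py <<'E'
import sys
from h import *
def plan(x,y,z,yaw,N):
    """N equal rows (cm,deg) bringing the TCP to x,y,z with tool y axis at yaw or yaw+180"""
    s=sense(); R=np.array(s["ee_rot"]); p=np.array(s["tcp_pos"])
    cur=np.degrees(np.arctan2(R[1,1],R[0,1])); d=(cur-yaw+90)%180-90   # +turn about tool z (down) lowers yaw
    t=np.radians(d/N); S=sum(np.array([[np.cos(k*t),-np.sin(k*t)],[np.sin(k*t),np.cos(k*t)]]) for k in range(N))
    v=R.T@(np.array([x,y,z])-p); dd=np.r_[np.linalg.solve(S,v[:2]),v[2]/N]*100
    print(f"t={s['time_s']:.2f} j6={s['joints'][5]:.0f} tilt={np.degrees(np.arccos(-R[2,2])):.2f} turn={d:.1f} N={N} row:",dd.round(2),round(d/N,2),"norm",np.linalg.norm(dd).round(2))
if __name__=="__main__":
    a=list(map(float,sys.argv[1:])); plan(*a[:4],int(a[4]))
E
python3 plan.py .4395 .0905 .10 111.6 24
python3 - <<'E'
from h import *
c=cams.capture("side")
for p in((340,424),(408,414)): print(pix2w(c,(p[0]*.7,p[1]*.7),0)[:2])
E
```

```text
t=0.15 j6=-15 tilt=0.09 turn=-8.8 N=24 row: [-2.06  2.42  0.51] -0.37 norm 3.22
[0.50257963 0.44126109]
[0.40295533 0.36140112]
```

Request:
step_arm(targets="-2.06 2.42 0.4 -0.37;-2.06 2.42 0.4 -0.37;-2.06 2.42 0.4 -0.37;-2.06 2.42 0.4 -0.37;-2.06 2.42 0.4 -0.37;-2.06 2.42 0.4 -0.37;-2.06 2.42 0.4 -0.37;-2.06 2.42 0.4 -0.37;-2.06 2.42 0.4 -0.37;-2.06 2.42 0.4 -0.37;-2.06 2.42 0.4 -0.37;-2.06 2.42 0.4 -0.37", claw=4)

```text
time_s: 1.2
tcp_pos: [0.3031, -0.2643, 0.1745]
ee_rot: [[-0.955, -0.296, 0.0], [-0.296, 0.955, -0.0], [-0.0, -0.0, -1.0]]
wrist_force: [0.6, -0.3, 0.6]
gripper_width: 0.465
gripper_force: 0.0
```

Request:
step_arm(targets="-2.06 2.42 0.5 -0.37;-2.06 2.42 0.5 -0.37;-2.06 2.42 0.5 -0.37;-2.06 2.42 0.5 -0.37;-2.06 2.42 0.5 -0.37;-2.06 2.42 0.5 -0.37;-2.06 2.42 0.5 -0.37;-2.06 2.42 0.5 -0.37;-2.06 2.42 0.5 -0.37;-2.06 2.42 0.5 -0.37;-2.06 2.42 0.5 -0.37;-2.06 2.42 0.5 -0.37")

```text
time_s: 2.2
tcp_pos: [0.4408, 0.0915, 0.1144]
ee_rot: [[-0.929, -0.37, 0.0], [-0.37, 0.929, 0.0], [-0.0, -0.0, -1.0]]
wrist_force: [0.9, -0.8, 0.4]
gripper_width: 0.461
gripper_force: 0.0
```

```bash
python3 plan.py .4395 .0905 .004 111.6 8
python3 - <<'E'
from h import *
c=cams.capture("side"); a=w2pix(c,[.44,.09,.02])[0].astype(int); print(a)
crop(c,a[0]-60,a[1]-55,120,90,6,"pics/s1.png")
E
```

```text
t=2.20 j6=-101 tilt=0.01 turn=0.1 N=8 row: [ 0.02 -0.01  1.38] 0.01 norm 1.38
[310 234]
```

View pics/s1.png

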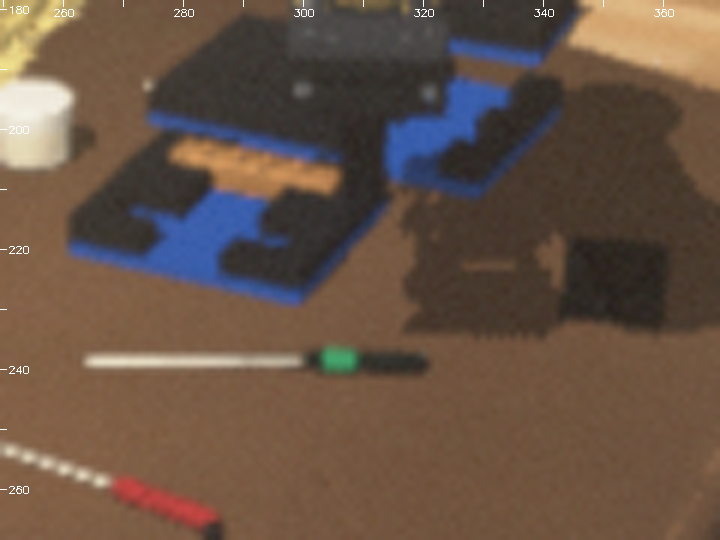

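The side crop shows the green driver from its tip at (86,362) to its handle end at (428,364), with the gripper above it. I'll cross-check the driver poses from this view.

Run:
```python
from h import *
c=cams.capture("side")
g=lambda p:(250+p[0]/6-.5,179+p[1]/6-.5)
a,b=pix2w(c,g((86,361)),.006)[:2],pix2w(c,g((428,364)),.007)[:2]
d=(a-b)/np.linalg.norm(a-b);print(a,b,np.linalg.norm(a-b),(b+.033*d),np.degrees(np.arctan2(d[1],d[0])))
a,b=pix2w(c,g((118,490)),.010)[:2],pix2w(c,g((212,528)),.007)[:2];print(a,b,np.linalg.norm(a-b))
```

```text
[0.57089292 0.14944188] [0.40942477 0.08221309] 0.17490476384455445 [0.43988963 0.09489742] 22.604866607035344
[0.49936102 0.26052102] [0.44691211 0.26830412] 0.053023247818704676
```

Request:
step_arm(targets="0 0 1.3 0;0 0 1.3 0;0 0 1.3 0;0 0 1.3 0;0 0 1.3 0;0 0 1.3 0;0 0 1.3 0;0 0 1.0 0;0 0 0.9 0")

```text
time_s: 3.05
tcp_pos: [0.4402, 0.0893, 0.0039]
ee_rot: [[-0.93, -0.368, -0.001], [-0.368, 0.93, -0.0], [0.001, -0.0, -1.0]]
wrist_force: [0.2, -0.3, 0.4]
gripper_width: 0.465
gripper_force: 0.0
```

Request:
step_arm(targets="0 0 0 0;0 0 0 0;0 0 0 0;0 0 0 0;0 0 0 0;0 0 0 0", claw=0)

```text
time_s: 3.55
tcp_pos: [0.4409, 0.0901, 0.0051]
ee_rot: [[-0.929, -0.369, 0.001], [-0.369, 0.929, 0.001], [-0.001, 0.0, -1.0]]
wrist_force: [0.1, 0.7, 0.7]
gripper_width: 0.126
gripper_force: 30.0
```

Request:
step_arm(targets="0 0 -1 0;0 0 -1 0;0 0 -2 0;0 0 -2 0;0 0 -2 0;0 0 -2 0")

```text
time_s: 4.05
tcp_pos: [0.4402, 0.0897, 0.1056]
ee_rot: [[-0.93, -0.369, -0.0], [-0.369, 0.93, 0.0], [0.0, 0.0, -1.0]]
wrist_force: [-0.4, -0.1, -0.6]
gripper_width: 0.13
gripper_force: 30.0
```

```bash
python3 plan.py .4997 -.1586 .06 86.5 12
```

```text
t=4.05 j6=-101 tilt=0.01 turn=25.1 N=12 row: [-0.13 -2.14  0.38] 2.1 norm 2.18
```

Request:
step_arm(targets="-0.13 -2.14 0 2.1;-0.13 -2.14 0 2.1;-0.13 -2.14 0 2.1;-0.13 -2.14 0.4 2.1;-0.13 -2.14 0.5 2.1;-0.13 -2.14 0.5 2.1;-0.13 -2.14 0.5 2.1;-0.13 -2.14 0.5 2.1;-0.13 -2.14 0.5 2.1;-0.13 -2.14 0.5 2.1;-0.13 -2.14 0.5 2.1;-0.13 -2.14 0.6 2.1")

```text
time_s: 5.05
tcp_pos: [0.5006, -0.1593, 0.0596]
ee_rot: [[-0.998, 0.064, 0.001], [0.064, 0.998, 0.0], [-0.001, 0.0, -1.0]]
wrist_force: [0.5, -0.7, -0.9]
gripper_width: 0.125
gripper_force: 30.0
```

```bash
python3 plan.py .4997 -.1586 .04 86.5 2
python3 - <<'E'
from h import *
c=cams.capture("side"); a=w2pix(c,[.55,-.16,.02])[0].astype(int)
c["frame"]=cv2.convertScaleAbs(c["frame"],alpha=1.6)
d=cams.capture("top"); b=w2pix(d,[.58,-.16,.02])[0].astype(int)
d["frame"]=cv2.convertScaleAbs(d["frame"],alpha=1.6)
crop(c,a[0]-32,a[1]-30,65,58,9,"pics/a.png");crop(d,b[0]-32,b[1]-45,65,75,7,"pics/b.png")
A,B=cv2.imread("pics/a.png"),cv2.imread("pics/b.png")
H=np.zeros((max(A.shape[0],B.shape[0]),0,3),np.uint8)
f=lambda I:cv2.copyMakeBorder(I,0,H.shape[0]-I.shape[0],0,0,0)
im=np.hstack([f(A),f(B)]);im=cv2.resize(im,None,fx=.75,fy=.75,interpolation=cv2.INTER_AREA);print(im.shape);cv2.imwrite("pics/s2.png",im)
E
```

```text
t=5.05 j6=-94 tilt=0.03 turn=-0.2 N=2 row: [0.05 0.03 0.98] -0.08 norm 0.98
(394, 780, 3)
```

View pics/s2.png

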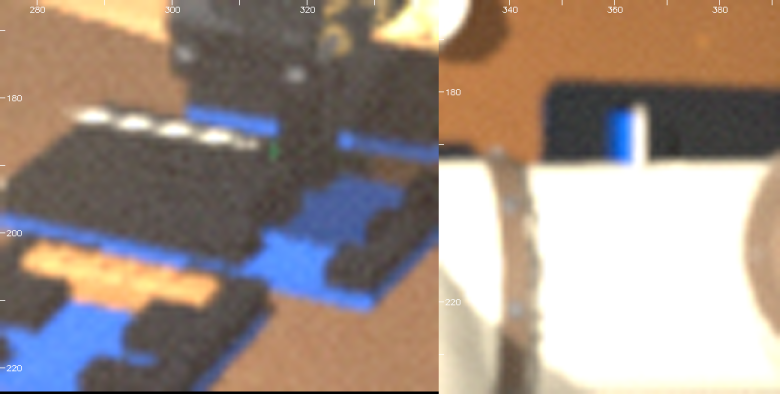

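The side crop shows the green blade just above the foam. In the top crop the blade tip is at about (364.7,182.5), over the right part of the long slot, whose left edge is at u≈358.6. The blade is higher than the slot, so I'll check for parallax.

```bash
python3 - <<'E' | tail -8
from fit import *
print("tip seen",pix2w(c,(364.7,182.5),.062), "tip expected", .5006+.143*np.cos(np.radians(-3.6)), -.1593+.143*np.sin(np.radians(-3.6)))
print("slot end, model",at(df,.095,.025), "seen (edges at top z)", [pix2w(c,F(p),.022)[:2] for p in((348,152),(376,152))],[pix2w(c,F(p),.008)[:2] for p in((348,152),(376,152))])
print("slot lower blade part",[pix2w(c,F(p),.022)[:2] for p in((345,320),(376,320))],[pix2w(c,F(p),.008)[:2] for p in((345,320),(376,320))])
print("model",at(df,-.0,.025))
E
```

```text
redb [array([0.4026, 0.3623]), array([0.4031, 0.3561]), array([0.403 , 0.3579])]
blue chk large/small [array([ 0.5878, -0.343 ]), array([ 0.5132, -0.3448])] (np.float64(0.5905612002608049), np.float64(-0.3441245783618766)) (np.float64(0.5145644336361967), np.float64(-0.344825622301193))
cork [0.65234754 0.18319638] wax [ 0.70265615 -0.06299174]
targets: green grip (np.float64(0.49966296431194807), np.float64(-0.15857108614910592)) red grip (np.float64(0.4935747323863011), np.float64(-0.20828962828400294)) brush (np.float64(0.5637199385176517), np.float64(0.0033482065806421865))
tip seen [ 0.64059241 -0.16783879  0.062     ] tip expected 0.6433178221652429 -0.1682790442926918
slot end, model (np.float64(0.650373590928445), np.float64(-0.16791490896757008)) seen (edges at top z) [array([ 0.64687597, -0.15980145]), array([ 0.64651469, -0.1770324 ])] [array([ 0.65040932, -0.16263474]), array([ 0.65004305, -0.18010392])]
slot lower blade part [array([ 0.54232688, -0.15219236]), array([ 0.54194499, -0.17092193])] [array([ 0.54441479, -0.15492046]), array([ 0.54402762, -0.17390897])]
model (np.float64(0.555555647030649), np.float64(-0.16203634494270852))
```

Request:
step_arm(targets="0 0 0.7 0;0 0 0.7 0;0 0 0.7 0;0 0 0.6 0;0 0 0.5 0;0 0 0.5 0;0 0 0.5 0;0 0 0.4 0;0 0 0 0")

```text
time_s: 5.9
tcp_pos: [0.5005, -0.1581, 0.0133]
ee_rot: [[-0.998, 0.062, -0.001], [0.062, 0.998, -0.0], [0.0, -0.0, -1.0]]
wrist_force: [0.2, -0.6, -0.3]
gripper_width: 0.127
gripper_force: 30.0
```

Release and rise. Next is the red driver. Averaging both views puts its grip point at about (0.477,0.257), yaw about -10.

Request:
step_arm(targets="0 0 0.1 0;0 0 0 0;0 0 0 0;0 0 0 0", claw=3.5)

```text
time_s: 6.23
tcp_pos: [0.5006, -0.1583, 0.0126]
ee_rot: [[-0.998, 0.062, 0.0], [0.062, 0.998, -0.0], [-0.0, 0.0, -1.0]]
wrist_force: [-0.1, 0.5, -0.2]
gripper_width: 0.338
gripper_force: 0.0
```

Request:
step_arm(targets="0 0 -1 0;0 0 -1 0;0 0 -2 0;0 0 -3 0;0 0 -2 0;0 0 -1 0")

```text
time_s: 6.73
tcp_pos: [0.5024, -0.1585, 0.1168]
ee_rot: [[-0.998, 0.061, 0.007], [0.061, 0.998, -0.001], [-0.007, -0.0, -1.0]]
wrist_force: [-0.3, -0.2, 0.7]
gripper_width: 0.398
gripper_force: 0.0
```

```bash
python3 plan.py .4755 .2565 .07 79.5 14
```

```text
t=6.73 j6=-94 tilt=0.40 turn=7.0 N=14 row: [0.54 2.92 0.33] 0.5 norm 2.99
```

Request:
step_arm(targets="0.54 2.92 0.1 0.5;0.54 2.92 0.1 0.5;0.54 2.92 0.1 0.5;0.54 2.92 0.1 0.5;0.54 2.92 0.1 0.5;0.54 2.92 0.1 0.5;0.54 2.92 0.1 0.5;0.54 2.92 0.1 0.5;0.54 2.92 0.1 0.5;0.54 2.92 0.1 0.5;0.54 2.92 0.1 0.5;0.54 2.92 0.5 0.5", claw=4)

```text
time_s: 7.73
tcp_pos: [0.4745, 0.1987, 0.0974]
ee_rot: [[-0.986, 0.166, 0.001], [0.166, 0.986, 0.001], [-0.001, 0.001, -1.0]]
wrist_force: [1.3, 0.3, 0.2]
gripper_width: 0.46
gripper_force: 0.0
```

Request:
step_arm(targets="0.54 2.92 0.5 0.5;0.54 2.92 0.5 0.5;0 0 0.5 0;0 0 0 0")

```text
time_s: 8.07
tcp_pos: [0.4729, 0.2572, 0.0805]
ee_rot: [[-0.983, 0.181, -0.002], [0.181, 0.983, -0.001], [0.002, -0.002, -1.0]]
wrist_force: [0.6, -1.1, -0.7]
gripper_width: 0.459
gripper_force: 0.0
```

```bash
python3 plan.py .4755 .2565 .004 79.5 8
```

```text
t=8.07 j6=-146 tilt=0.13 turn=0.1 N=8 row: [-0.03 -0.    0.96] 0.01 norm 0.96
```

Request:
step_arm(targets="-0.1 0 1 0;-0.1 0 1 0;0 0 1 0;0 0 1 0;0 0 1 0;0 0 1 0;0 0 1 0;0 0 0.6 0;0 0 0 0")

```text
time_s: 8.82
tcp_pos: [0.475, 0.2552, 0.0038]
ee_rot: [[-0.983, 0.183, -0.002], [0.183, 0.983, -0.002], [0.002, -0.003, -1.0]]
wrist_force: [-0.5, 0.8, 0.1]
gripper_width: 0.459
gripper_force: 0.0
```

Request:
step_arm(targets="0 0 0 0;0 0 0 0;0 0 0 0;0 0 0 0;0 0 0 0;0 0 0 0", claw=0)

```text
time_s: 9.32
tcp_pos: [0.476, 0.2562, 0.006]
ee_rot: [[-0.983, 0.183, 0.001], [0.183, 0.983, 0.001], [-0.0, 0.001, -1.0]]
wrist_force: [0.2, 0.3, 0.7]
gripper_width: 0.122
gripper_force: 30.0
```

Request:
step_arm(targets="0 0 -1 0;0 0 -1 0;0 0 -2 0;0 0 -2 0;0 0 -2 0;0 0 -2 0")

```text
time_s: 9.82
tcp_pos: [0.4759, 0.256, 0.1078]
ee_rot: [[-0.983, 0.183, 0.001], [0.183, 0.983, 0.001], [-0.001, 0.001, -1.0]]
wrist_force: [-0.4, 0.2, -1.4]
gripper_width: 0.119
gripper_force: 30.0
```

```bash
python3 plan.py .4936 -.2083 .06 86.5 15
```

```text
t=9.82 j6=-146 tilt=0.07 turn=-7.1 N=15 row: [-0.51 -3.06  0.32] -0.47 norm 3.12
```

Request:
step_arm(targets="-0.51 -3.06 0 -0.47;-0.51 -3.06 0 -0.47;-0.51 -3.06 0 -0.47;-0.51 -3.06 0 -0.47;-0.51 -3.06 0 -0.47;-0.51 -3.06 0 -0.47;-0.51 -3.06 0 -0.47;-0.51 -3.06 0 -0.47;-0.51 -3.06 0 -0.47;-0.51 -3.06 0 -0.47;-0.51 -3.06 0 -0.47;-0.51 -3.06 0.5 -0.47")

```text
time_s: 10.82
tcp_pos: [0.4863, -0.1175, 0.1027]
ee_rot: [[-0.996, 0.085, 0.004], [0.085, 0.996, -0.0], [-0.004, 0.0, -1.0]]
wrist_force: [0.6, -0.7, -1.0]
gripper_width: 0.124
gripper_force: 30.0
```

Request:
step_arm(targets="-0.51 -3.06 0.7 -0.47;-0.51 -3.06 0.7 -0.47;-0.51 -3.06 0.7 -0.47;0 0 1 0;0 0 1 0;0 0 0 0")

```text
time_s: 11.32
tcp_pos: [0.492, -0.2083, 0.0581]
ee_rot: [[-0.998, 0.062, -0.004], [0.062, 0.998, 0.001], [0.004, 0.001, -1.0]]
wrist_force: [-1.1, 0.7, -0.2]
gripper_width: 0.12
gripper_force: 30.0
```

```bash
python3 plan.py .4936 -.2083 .013 86.5 8;  python3 - <<'E'
from h import *
d=cams.capture("top"); b=w2pix(d,[.58,-.18,.02])[0].astype(int);print(b)
d["frame"]=cv2.convertScaleAbs(d["frame"],alpha=1.6)
crop(d,b[0]-45,b[1]-40,90,70,8,"pics/b2.png")
E
```

```text
t=11.32 j6=-88 tilt=0.21 turn=-0.1 N=8 row: [-0.02  0.    0.56] -0.01 norm 0.56
[367 208]
```

View pics/b2.png

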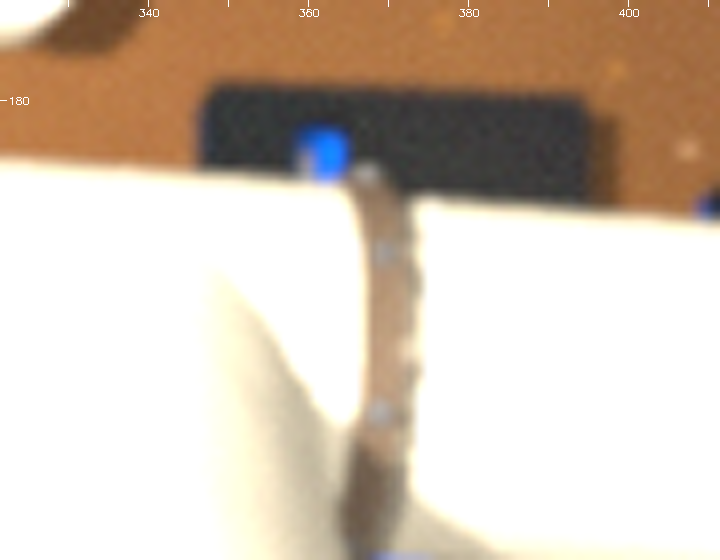

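The top crop shows the green blade in its slot near the left edge, at (303,165). The arm hides the red slot, so I'm going ahead from the fit, which held for the green driver.

Request:
step_arm(targets="-0.15 0 0.7 0;0 0 0.7 0;0 0 0.7 0;0 0 0.6 0;0 0 0.5 0;0 0 0.5 0;0 0 0.5 0;0 0 0.3 0;0 0 0 0")

```text
time_s: 12.12
tcp_pos: [0.495, -0.2088, 0.0142]
ee_rot: [[-0.998, 0.061, -0.001], [0.061, 0.998, -0.0], [0.001, -0.0, -1.0]]
wrist_force: [-0.3, 1.3, -0.2]
gripper_width: 0.127
gripper_force: 30.0
```

Request:
step_arm(targets="0 0 0 0;0 0 0 0;0 0 0 0;0 0 0 0", claw=3.2)

```text
time_s: 12.45
tcp_pos: [0.4952, -0.2088, 0.0147]
ee_rot: [[-0.998, 0.061, 0.0], [0.061, 0.998, -0.0], [-0.0, -0.0, -1.0]]
wrist_force: [-0.2, 0.1, 0.3]
gripper_width: 0.325
gripper_force: 0.0
```

Request:
step_arm(targets="0 0 -1 0;0 0 -1 0;0 0 -2 0;0 0 -3 0;0 0 -2 0;0 0 -1 0")

```text
time_s: 12.95
tcp_pos: [0.4971, -0.2092, 0.1189]
ee_rot: [[-0.998, 0.06, 0.007], [0.06, 0.998, -0.001], [-0.007, -0.001, -1.0]]
wrist_force: [-1.0, -0.5, -1.1]
gripper_width: 0.366
gripper_force: 0.0
```

```bash
python3 plan.py .6128 .3335 .08 23.9 18
```

```text
t=12.95 j6=-88 tilt=0.41 turn=62.6 N=18 row: [1.16 3.03 0.22] 3.48 norm 3.25
```

```bash
sed -i 's/def plan(x,y,z,yaw,N):/def plan(x,y,z,yaw,N,flip=0):/; s/%180-90  /%180-90+flip  /; s/int(a\[4\]))/int(a[4]),*a[5:])/' plan.py; python3 plan.py .6128 .3335 .08 23.9 22 -180
```

```text
t=12.95 j6=-88 tilt=0.41 turn=-117.4 N=22 row: [-2.73  1.3   0.18] -5.33 norm 3.03
```

Request:
step_arm(targets="0 0 0 -7;0 0 0 -7;0 0 0 -7;0 0 0 -7;0 0 0 -7;0 0 0 -7;0 0 0 -7;0 0 0 -7;0 0 0 -7;0 0 0 -7;0 0 0 -7;0 0 0 -7", claw=4.2)

```text
time_s: 13.95
tcp_pos: [0.4948, -0.2087, 0.1147]
ee_rot: [[-0.159, -0.987, -0.0], [-0.987, 0.159, 0.0], [-0.0, 0.0, -1.0]]
wrist_force: [0.5, 0.4, -0.2]
gripper_width: 0.483
gripper_force: 0.0
```

```bash
python3 plan.py .6128 .3335 .08 23.9 19 0;  python3 - <<'E'
from h import *
d=cams.capture("top"); b=w2pix(d,[.58,-.18,.02])[0].astype(int);print(b)
d["frame"]=cv2.convertScaleAbs(d["frame"],alpha=1.6)
crop(d,b[0]-45,b[1]-40,90,100,6,"pics/b3.png")
E
```

```text
t=13.95 j6=-4 tilt=0.02 turn=-33.1 N=19 row: [-2.8  -0.95  0.18] -1.74 norm 2.97
[367 208]
```

Request:
step_arm(targets="-2.8 -0.95 0 -1.74;-2.8 -0.95 0 -1.74;-2.8 -0.95 0 -1.74;-2.8 -0.95 0 -1.74;-2.8 -0.95 0 -1.74;-2.8 -0.95 0 -1.74;-2.8 -0.95 0 -1.74;-2.8 -0.95 0 -1.74;-2.8 -0.95 0 -1.74;-2.8 -0.95 0 -1.74;-2.8 -0.95 0 -1.74;-2.8 -0.95 0 -1.74")

```text
time_s: 15.0
tcp_pos: [0.6081, 0.1269, 0.1146]
ee_rot: [[0.196, -0.981, -0.0], [-0.981, -0.196, -0.0], [-0.0, 0.0, -1.0]]
wrist_force: [0.4, 0.9, -0.0]
gripper_width: 0.482
gripper_force: 0.0
```

Request:
step_arm(targets="-2.8 -0.95 0 -1.74;-2.8 -0.95 0 -1.74;-2.8 -0.95 0.5 -1.74;-2.8 -0.95 0.6 -1.74;-2.8 -0.95 0.6 -1.74;-2.8 -0.95 0.6 -1.74;-2.8 -0.95 0.6 -1.74;0 0 0.5 0;0 0 0 0")

```text
time_s: 15.75
tcp_pos: [0.6145, 0.333, 0.0787]
ee_rot: [[0.399, -0.917, -0.003], [-0.917, -0.399, -0.002], [0.0, 0.003, -1.0]]
wrist_force: [-0.2, 0.6, -0.3]
gripper_width: 0.484
gripper_force: 0.0
```

```bash
python3 plan.py .6128 .3335 .004 23.9 8;  python3 - <<'E'
from h import *
d=cams.capture("top"); b=w2pix(d,[.58,-.18,.02])[0].astype(int)
d["frame"]=cv2.convertScaleAbs(d["frame"],alpha=1.6)
crop(d,b[0]-45,b[1]-40,90,100,6,"pics/b3.png")
c=cams.capture("side"); a=w2pix(c,[.613,.3335,0])[0].astype(int);print(a)
c["frame"]=cv2.convertScaleAbs(c["frame"],alpha=1.6)
crop(c,a[0]-18,a[1]-40,40,100,6,"pics/b4.png")
cv2.imwrite("pics/b5.png",np.hstack([cv2.imread("pics/b3.png"),cv2.imread("pics/b4.png")]))
E
```

```text
t=15.75 j6=-18 tilt=0.18 turn=-0.4 N=8 row: [-0.01  0.01  0.93] -0.04 norm 0.93
[221 266]
```

View pics/b5.png

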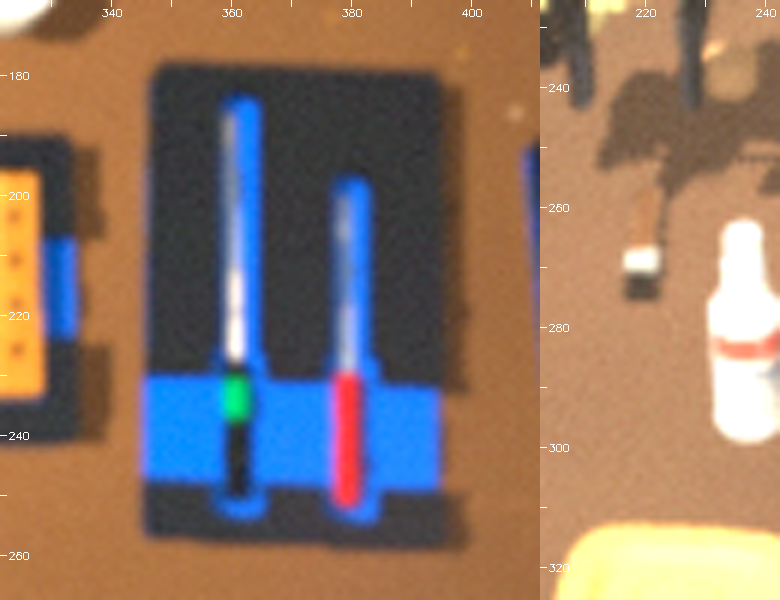

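The top crop shows both drivers in their slots with handles over the channel. The side crop shows the brush centre at about (220.5,266), which matches the estimate. I'm descending on the brush.

Request:
step_arm(targets="0 0 1 0;0 0 1 0;0 0 1 0;0 0 1 0;0 0 1 0;0 0 1 0;0 0 0.8 0;0 0 0.65 0;0 0 0 0")

```text
time_s: 16.6
tcp_pos: [0.6149, 0.3313, 0.0039]
ee_rot: [[0.399, -0.917, -0.003], [-0.917, -0.399, -0.002], [0.001, 0.003, -1.0]]
wrist_force: [-0.0, 0.2, -0.9]
gripper_width: 0.48
gripper_force: 0.0
```

Request:
step_arm(targets="0 0 0 0;0 0 0 0;0 0 0 0;0 0 0 0;0 0 0 0;0 0 0 0", claw=0)

```text
time_s: 17.1
tcp_pos: [0.6161, 0.3322, 0.0067]
ee_rot: [[0.4, -0.917, 0.001], [-0.917, -0.4, 0.001], [-0.0, -0.001, -1.0]]
wrist_force: [-0.8, -0.5, 1.9]
gripper_width: 0.163
gripper_force: 29.8
```

Request:
step_arm(targets="0 0 -1 0;0 0 -1 0;0 0 -2 0;0 0 -2 0;0 0 -2 0;0 0 -2 0")

```text
time_s: 17.6
tcp_pos: [0.6161, 0.3321, 0.1084]
ee_rot: [[0.4, -0.917, 0.001], [-0.917, -0.4, 0.001], [-0.0, -0.002, -1.0]]
wrist_force: [0.5, 0.0, -1.0]
gripper_width: 0.167
gripper_force: 29.8
```

```bash
python3 plan.py .5637 .0033 .08 88.7 14
```

```text
t=17.60 j6=-18 tilt=0.09 turn=-65.1 N=14 row: [1.15 2.23 0.2 ] -4.65 norm 2.52
```

Request:
step_arm(targets="1.15 2.23 0 -4.65;1.15 2.23 0 -4.65;1.15 2.23 0 -4.65;1.15 2.23 0 -4.65;1.15 2.23 0 -4.65;1.15 2.23 0 -4.65;1.15 2.23 0 -4.65;1.15 2.23 0 -4.65;1.15 2.23 0 -4.65;1.15 2.23 0 -4.65;1.15 2.23 0 -4.65;1.15 2.23 0.5 -4.65")

```text
time_s: 18.6
tcp_pos: [0.5487, 0.0498, 0.1035]
ee_rot: [[0.984, -0.18, 0.004], [-0.18, -0.984, 0.001], [0.004, -0.002, -1.0]]
wrist_force: [0.1, 0.4, -0.2]
gripper_width: 0.163
gripper_force: 29.8
```

Request:
step_arm(targets="1.15 2.23 0.6 -4.65;1.15 2.23 0.6 -4.65;0 0 1 0;0 0 1 0;0 0 1 0;0 0 0 0")

```text
time_s: 19.1
tcp_pos: [0.5624, 0.0036, 0.057]
ee_rot: [[1.0, -0.024, -0.004], [-0.024, -1.0, -0.001], [-0.004, 0.001, -1.0]]
wrist_force: [-0.3, -0.4, -0.8]
gripper_width: 0.164
gripper_force: 29.8
```

```bash
python3 plan.py .5637 .0033 .0145 88.7 6
```

```text
t=19.10 j6=72 tilt=0.24 turn=-0.1 N=6 row: [0.03 0.   0.71] -0.01 norm 0.71
```

Request:
step_arm(targets="0 0 0.8 0;0 0 0.8 0;0 0 0.8 0;0 0 0.7 0;0 0 0.5 0;0 0 0.3 0;0 0 0.3 0;0 0 0 0")

```text
time_s: 19.77
tcp_pos: [0.5639, 0.0032, 0.0165]
ee_rot: [[1.0, -0.024, -0.001], [-0.024, -1.0, -0.0], [-0.001, 0.0, -1.0]]
wrist_force: [-0.1, 0.8, 0.1]
gripper_width: 0.165
gripper_force: 29.8
```

Request:
step_arm(targets="0 0 0 0;0 0 0 0;0 0 0 0;0 0 0 0", claw=3.4)

```text
time_s: 20.1
tcp_pos: [0.5644, 0.0033, 0.0174]
ee_rot: [[1.0, -0.024, 0.001], [-0.024, -1.0, 0.0], [0.001, -0.0, -1.0]]
wrist_force: [0.5, -0.7, 0.4]
gripper_width: 0.356
gripper_force: 0.0
```

Request:
step_arm(targets="0 0 -1 0;0 0 -1 0;0 0 -3 0;0 0 -3 0;0 0 -3 0;0 0 -3 0;0 0 -2 0;0 0 -1 0", claw=3.6)

```text
time_s: 20.77
tcp_pos: [0.5658, 0.0035, 0.1921]
ee_rot: [[1.0, -0.023, 0.008], [-0.023, -1.0, 0.001], [0.008, -0.002, -1.0]]
wrist_force: [0.2, -0.0, -0.1]
gripper_width: 0.412
gripper_force: 0.0
```

```bash
python3 - <<'E'
from h import *
c=cams.capture("side")
print(pix2w(c,(236.7,298.8),0))
print([w2pix(c,[[x,y,0],[x,y,.098]]).round(1) for x,y in((.504,.434),)],w2pix(c,[[.404,.357,0],[.404,.357,.075]]).round(1))
c["frame"]=cv2.convertScaleAbs(c["frame"],alpha=1.5)
crop(c,200,240,110,70,7,"pics/bot.png")
E
python3 plan.py .504 .434 .16 88.7 15
```

```text
[0.50144321 0.45038021 0.        ]
[array([[238.9, 295.2],
       [237.2, 263.4]])] [[285.9 288.8]
 [286.  265. ]]
t=20.82 j6=72 tilt=0.52 turn=-0.0 N=15 row: [-0.48 -2.86  0.22] -0.0 norm 2.91
```

View pics/bot.png

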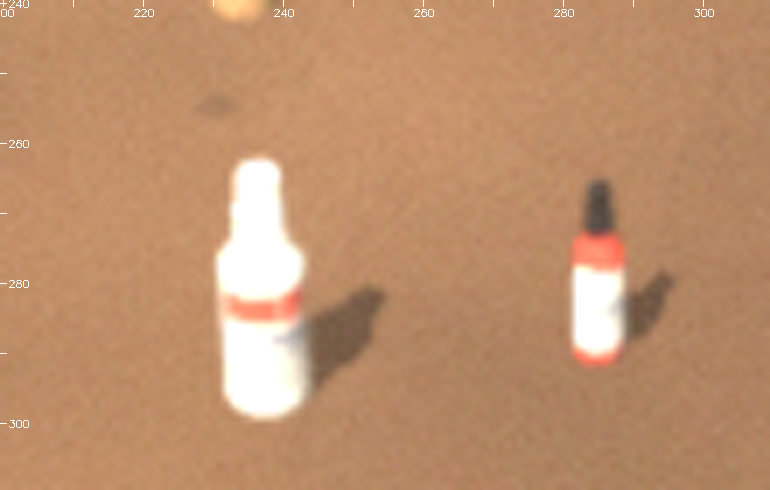

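The side crop shows the white base front at (264,418) and the red base front at (597,363). Combining both views gives white ≈ (0.505,0.437) and red ≈ (0.405,0.358). White goes first.

Request:
step_arm(targets="-0.48 -2.86 0.2 0;-0.48 -2.86 0.2 0;-0.48 -2.86 0.2 0;-0.48 -2.86 0.2 0;-0.48 -2.86 0.2 0;-0.48 -2.86 0.2 0;-0.48 -2.86 0.2 0;-0.48 -2.86 0.2 0;-0.48 -2.86 0.2 0;-0.48 -2.86 0.2 0;-0.48 -2.86 0.2 0;-0.48 -2.86 0.2 0", claw=6.5)

```text
time_s: 21.82
tcp_pos: [0.5135, 0.3486, 0.1616]
ee_rot: [[1.0, -0.024, -0.002], [-0.024, -1.0, -0.002], [-0.002, 0.002, -1.0]]
wrist_force: [0.3, -0.3, 0.2]
gripper_width: 0.746
gripper_force: 0.0
```

Request:
step_arm(targets="-0.48 -2.86 0.2 0;-0.48 -2.86 0.2 0;-0.24 -2.86 0.2 0;0 0 0 0")

```text
time_s: 22.15
tcp_pos: [0.5034, 0.4377, 0.1545]
ee_rot: [[1.0, -0.02, -0.001], [-0.02, -1.0, -0.001], [-0.001, 0.001, -1.0]]
wrist_force: [-0.6, -0.4, 0.0]
gripper_width: 0.75
gripper_force: 0.0
```

```bash
python3 plan.py .505 .437 .034 88.7 10
python3 - <<'E'
from h import *
d=cams.capture("top"); b=w2pix(d,[.56,-.04,.02])[0].astype(int)
d["frame"]=cv2.convertScaleAbs(d["frame"],alpha=1.6)
crop(d,b[0]-40,b[1]-40,70,80,6,"pics/b3.png")
c=cams.capture("side"); a=w2pix(c,[.505,.437,.06])[0].astype(int);print(a)
c["frame"]=cv2.convertScaleAbs(c["frame"],alpha=1.3)
crop(c,a[0]-30,a[1]-45,60,80,6,"pics/b4.png")
cv2.imwrite("pics/b6.png",np.hstack([cv2.imread("pics/b3.png"),cv2.imread("pics/b4.png")]))
E
```

```text
t=22.15 j6=34 tilt=0.08 turn=0.2 N=10 row: [0.02 0.01 1.21] 0.02 norm 1.21
[236 276]
```

View pics/b6.png

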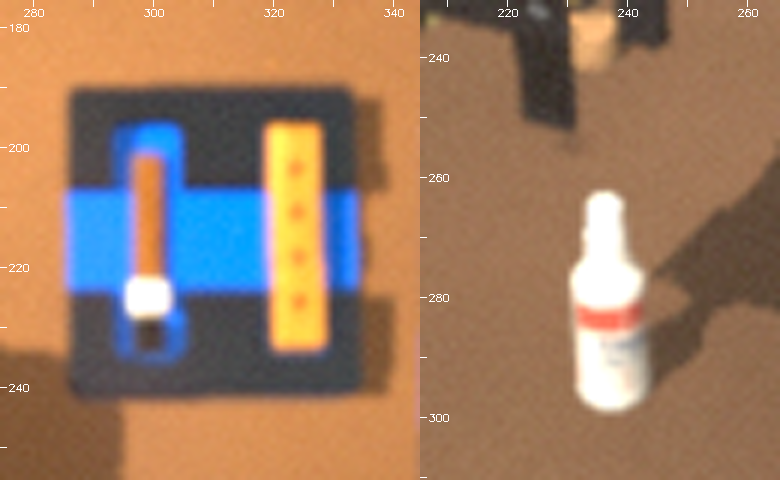

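The brush is down in its pocket, and the fingers straddle the white bottle. I'm descending.

Request:
step_arm(targets="0.15 0 1.5 0;0 0 1.5 0;0 0 1.5 0;0 0 1.5 0;0 0 1.5 0;0 0 1.5 0;0 0 1.2 0;0 0 1.0 0;0 0 0.8 0;0 0 0 0")

```text
time_s: 23.08
tcp_pos: [0.5055, 0.4324, 0.0351]
ee_rot: [[1.0, -0.024, -0.002], [-0.024, -1.0, -0.003], [-0.002, 0.003, -1.0]]
wrist_force: [-0.5, 0.4, -0.5]
gripper_width: 0.742
gripper_force: 0.0
```

Request:
step_arm(targets="0 0 0 0;0 0 0 0;0 0 0 0;0 0 0 0;0 0 0 0;0 0 0 0;0 0 0 0;0 0 0 0", claw=2)

```text
time_s: 23.75
tcp_pos: [0.5063, 0.434, 0.0374]
ee_rot: [[1.0, -0.023, 0.001], [-0.023, -1.0, 0.001], [0.001, -0.001, -1.0]]
wrist_force: [-0.2, 0.3, 1.0]
gripper_width: 0.338
gripper_force: 30.0
```

Request:
step_arm(targets="0 0 -1 0;0 0 -1 0;0 0 -2 0;0 0 -2 0;0 0 -3 0;0 0 -3 0;0 0 -2 0;0 0 -1 0")

```text
time_s: 24.42
tcp_pos: [0.5074, 0.4348, 0.1924]
ee_rot: [[1.0, -0.023, 0.005], [-0.023, -1.0, 0.006], [0.005, -0.006, -1.0]]
wrist_force: [-0.5, 0.2, 0.1]
gripper_width: 0.335
gripper_force: 30.0
```

```bash
python3 plan.py .590 -.344 .15 90.5 30
python3 - <<'E'
from h import *
c=cams.capture("side"); a=w2pix(c,[.505,.437,.16])[0].astype(int);print(a)
c["frame"]=cv2.convertScaleAbs(c["frame"],alpha=1.3)
crop(c,a[0]-50,a[1]-45,100,90,6,"pics/w.png")
E
```

```text
t=24.42 j6=34 tilt=0.44 turn=-1.8 N=30 row: [0.29 2.59 0.13] -0.06 norm 2.61
[235 242]
```

View pics/w.png

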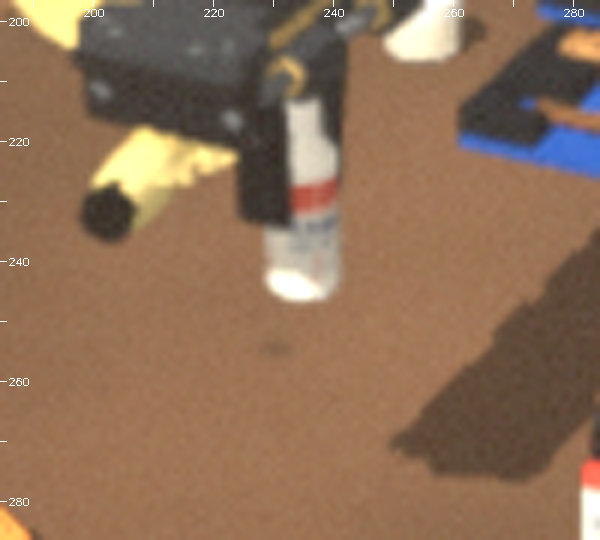

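The bottle is held upright. I'm carrying it to the large well.

Request:
step_arm(targets="0.29 2.6 0.1 0;0.29 2.6 0.1 0;0.29 2.6 0.1 0;0.29 2.6 0.1 0;0.29 2.6 0.1 0;0.29 2.6 0.1 0;0.29 2.6 0.1 0;0.29 2.6 0.1 0;0.29 2.6 0.1 0;0.29 2.6 0.1 0;0.29 2.6 0.1 0;0.29 2.6 0.1 0")

```text
time_s: 25.47
tcp_pos: [0.5326, 0.1194, 0.1739]
ee_rot: [[1.0, -0.024, -0.002], [-0.024, -1.0, -0.001], [-0.002, 0.001, -1.0]]
wrist_force: [-0.2, 0.1, -0.8]
gripper_width: 0.335
gripper_force: 30.0
```

Request:
step_arm(targets="0.29 2.6 0.1 -0.1;0.29 2.6 0.1 -0.1;0.29 2.6 0.1 -0.1;0.29 2.6 0.1 -0.1;0.29 2.6 0.1 -0.1;0.29 2.6 0.1 -0.1;0.29 2.6 0.1 -0.1;0.29 2.6 0.1 -0.1;0.29 2.6 0.1 -0.1;0.29 2.6 0.1 -0.1;0.29 2.6 0.1 -0.1;0.29 2.6 0.1 -0.1")

```text
time_s: 26.47
tcp_pos: [0.5631, -0.1926, 0.1617]
ee_rot: [[1.0, -0.003, -0.003], [-0.003, -1.0, 0.001], [-0.003, -0.001, -1.0]]
wrist_force: [-0.1, 1.4, -0.5]
gripper_width: 0.341
gripper_force: 30.0
```

Request:
step_arm(targets="0.29 2.6 0.1 -0.1;0.29 2.6 0.1 -0.1;0.29 2.6 0.1 -0.1;0.29 2.6 0.1 -0.1;0.29 2.6 0.1 -0.1;0 2.0 0.1 0;0 0 0 0;0 0 0 0")

```text
time_s: 27.13
tcp_pos: [0.5776, -0.342, 0.1551]
ee_rot: [[1.0, 0.004, -0.003], [0.004, -1.0, 0.002], [-0.003, -0.002, -1.0]]
wrist_force: [-0.3, 0.5, -0.4]
gripper_width: 0.338
gripper_force: 30.0
```

```bash
python3 plan.py .590 -.344 .10 90.5 5
```

```text
t=27.13 j6=107 tilt=0.19 turn=-0.3 N=5 row: [0.25 0.04 1.1 ] -0.06 norm 1.13
```

Request:
step_arm(targets="0.23 0.04 1.4 0;0.23 0.04 1.4 0;0.23 0.04 1.4 0;0.23 0.04 1.4 0;0.23 0.04 1 0;0 0 0.4 0;0 0 0 0")

```text
time_s: 27.72
tcp_pos: [0.5897, -0.3424, 0.0856]
ee_rot: [[1.0, 0.007, -0.003], [0.007, -1.0, 0.001], [-0.003, -0.001, -1.0]]
wrist_force: [-0.0, 0.1, -0.4]
gripper_width: 0.337
gripper_force: 30.0
```

```bash
python3 plan.py .589 -.344 .045 90.5 5
python3 - <<'E'
from h import *
c=cams.capture("side"); a=w2pix(c,[.56,-.344,.05])[0].astype(int);print(a, w2pix(c,[[.589,-.344,.049],[.589,-.344,.028]]))
c["frame"]=cv2.convertScaleAbs(c["frame"],alpha=1.5)
crop(c,a[0]-50,a[1]-35,90,60,8,"pics/w2.png")
E
```

```text
t=27.72 j6=107 tilt=0.17 turn=-0.1 N=5 row: [-0.01  0.03  0.81] -0.02 norm 0.81
[323 170] [[316.51570504 169.20252134]
 [316.37446095 174.28922615]]
```

View pics/w2.png

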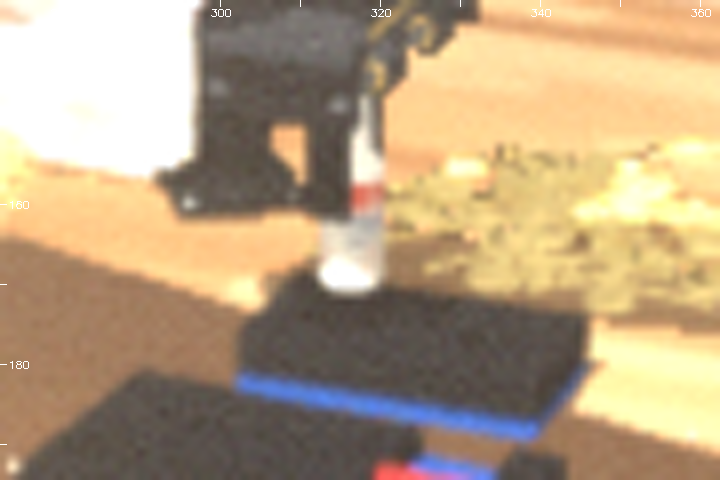

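The bottle bottom is at (316.3,169), as predicted, above the back half of the foam. I'm lowering it.

Request:
step_arm(targets="0 0 0.6 0;0 0 0.6 0;0 0 0.6 0;0 0 0.5 0;0 0 0.5 0;0 0 0.4 0;0 0 0.4 0;0 0 0.3 0;0 0 0 0;0 0 0 0")

```text
time_s: 28.6
tcp_pos: [0.5903, -0.3434, 0.0479]
ee_rot: [[1.0, 0.006, -0.0], [0.006, -1.0, -0.0], [-0.0, 0.0, -1.0]]
wrist_force: [0.6, -0.4, -0.2]
gripper_width: 0.334
gripper_force: 30.0
```

Request:
step_arm(targets="0 0 0.15 0;0 0 0.1 0;0 0 0 0;0 0 0 0")

```text
time_s: 28.93
tcp_pos: [0.5904, -0.3434, 0.0456]
ee_rot: [[1.0, 0.006, 0.0], [0.006, -1.0, -0.0], [0.0, 0.0, -1.0]]
wrist_force: [-0.2, -0.0, -0.5]
gripper_width: 0.338
gripper_force: 30.0
```

Request:
step_arm(targets="0 0 0 0;0 0 0 0;0 0 0 0;0 0 0 0;0 0 0 0", claw=5.5)

```text
time_s: 29.35
tcp_pos: [0.5904, -0.3434, 0.0456]
ee_rot: [[1.0, 0.006, 0.0], [0.006, -1.0, -0.0], [0.0, 0.0, -1.0]]
wrist_force: [0.2, -0.2, -0.2]
gripper_width: 0.595
gripper_force: 0.0
```

Request:
step_arm(targets="0 0 -0.5 0;0 0 -1 0;0 0 -1 0;0 0 -2 0;0 0 -3 0;0 0 -3 0;0 0 -2 0;0 0 -1 0")

```text
time_s: 30.02
tcp_pos: [0.592, -0.3442, 0.1863]
ee_rot: [[1.0, 0.007, 0.008], [0.007, -1.0, -0.004], [0.008, 0.004, -1.0]]
wrist_force: [0.3, -0.1, 0.5]
gripper_width: 0.629
gripper_force: 0.0
```

```bash
python3 plan.py .405 .358 .14 90.5 30
```

```text
t=30.02 j6=107 tilt=0.48 turn=-0.1 N=30 row: [-0.61 -2.35  0.14] -0.0 norm 2.43
```

Request:
step_arm(targets="-0.61 -2.35 0.1 0;-0.61 -2.35 0.1 0;-0.61 -2.35 0.1 0;-0.61 -2.35 0.1 0;-0.61 -2.35 0.1 0;-0.61 -2.35 0.1 0;-0.61 -2.35 0.1 0;-0.61 -2.35 0.1 0;-0.61 -2.35 0.1 0;-0.61 -2.35 0.1 0;-0.61 -2.35 0.1 0;-0.61 -2.35 0.1 0", claw=5)

```text
time_s: 31.02
tcp_pos: [0.5146, -0.0608, 0.1686]
ee_rot: [[1.0, 0.006, -0.0], [0.006, -1.0, 0.0], [-0.0, -0.0, -1.0]]
wrist_force: [0.0, -0.5, 0.3]
gripper_width: 0.576
gripper_force: 0.0
```

Request:
step_arm(targets="-0.61 -2.35 0.1 0;-0.61 -2.35 0.1 0;-0.61 -2.35 0.1 0;-0.61 -2.35 0.1 0;-0.61 -2.35 0.1 0;-0.61 -2.35 0.1 0;-0.61 -2.35 0.1 0;-0.61 -2.35 0.1 0;-0.61 -2.35 0.1 0;-0.61 -2.35 0.1 0;-0.61 -2.35 0.1 0;-0.61 -2.35 0.1 0")

```text
time_s: 32.02
tcp_pos: [0.4397, 0.2207, 0.1567]
ee_rot: [[1.0, 0.006, -0.0], [0.006, -1.0, 0.0], [-0.0, -0.0, -1.0]]
wrist_force: [0.4, 0.6, 0.2]
gripper_width: 0.574
gripper_force: 0.0
```

Request:
step_arm(targets="-0.61 -2.35 0.3 0;-0.61 -2.35 0.3 0;-0.61 -2.35 0.3 0;-0.61 -2.35 0.3 0;-0.61 -2.35 0.3 0;-0.61 -2.35 0.3 0;0 0 0 0;0 0 0 0")

```text
time_s: 32.68
tcp_pos: [0.4023, 0.3611, 0.1382]
ee_rot: [[1.0, 0.008, -0.001], [0.008, -1.0, -0.001], [-0.001, 0.001, -1.0]]
wrist_force: [0.1, -0.4, 0.3]
gripper_width: 0.577
gripper_force: 0.0
```

```bash
python3 plan.py .405 .358 .026 90.5 10
python3 - <<'E'
from h import *
c=cams.capture("side"); a=w2pix(c,[.405,.358,.05])[0].astype(int)
c["frame"]=cv2.convertScaleAbs(c["frame"],alpha=1.3)
crop(c,a[0]-30,a[1]-45,60,80,7,"pics/b4.png")
d=cams.capture("top"); b=w2pix(d,[.55,-.34,.05])[0].astype(int)
d["frame"]=cv2.convertScaleAbs(d["frame"],alpha=1.6)
crop(d,b[0]-25,b[1]-40,50,80,7,"pics/b3.png")
cv2.imwrite("pics/b7.png",np.hstack([cv2.imread("pics/b3.png"),cv2.imread("pics/b4.png")]))
E
```

```text
t=32.68 j6=31 tilt=0.05 turn=-0.0 N=10 row: [0.03 0.03 1.12] -0.0 norm 1.12
```

View pics/b7.png

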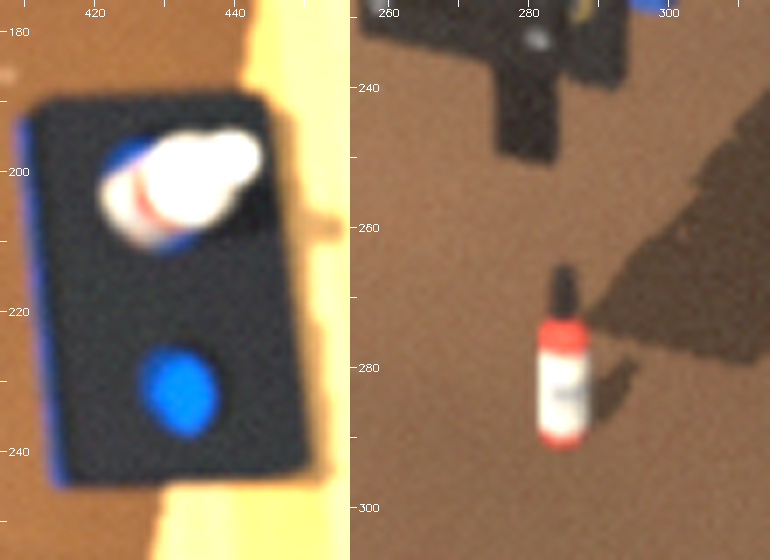

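The white bottle stands upright in the large well: its lean in the picture matches the camera's radial perspective. The fingers straddle the red bottle, so I'm descending.

Request:
step_arm(targets="0.15 0.15 1.4 0;0.1 0.1 1.4 0;0 0 1.4 0;0 0 1.4 0;0 0 1.4 0;0 0 1.4 0;0 0 1.2 0;0 0 0.9 0;0 0 0.7 0;0 0 0 0")

```text
time_s: 33.62
tcp_pos: [0.4052, 0.3567, 0.0255]
ee_rot: [[1.0, 0.005, -0.001], [0.005, -1.0, -0.002], [-0.001, 0.002, -1.0]]
wrist_force: [0.9, -0.1, 0.4]
gripper_width: 0.572
gripper_force: 0.0
```

Request:
step_arm(targets="0 0 0 0;0 0 0 0;0 0 0 0;0 0 0 0;0 0 0 0;0 0 0 0;0 0 0 0;0 0 0 0", claw=1)

```text
time_s: 34.28
tcp_pos: [0.4056, 0.3582, 0.0269]
ee_rot: [[1.0, 0.006, 0.0], [0.006, -1.0, 0.001], [0.0, -0.001, -1.0]]
wrist_force: [0.2, 0.0, 2.1]
gripper_width: 0.208
gripper_force: 29.9
```

Request:
step_arm(targets="0 0 -1 0;0 0 -1 0;0 0 -2 0;0 0 -2 0;0 0 -3 0;0 0 -3 0;0 0 -2 0;0 0 -1 0")

```text
time_s: 34.95
tcp_pos: [0.4065, 0.3592, 0.181]
ee_rot: [[1.0, 0.007, 0.004], [0.007, -1.0, 0.006], [0.004, -0.006, -1.0]]
wrist_force: [-0.4, 0.8, -0.2]
gripper_width: 0.204
gripper_force: 29.9
```

```bash
python3 plan.py .514 -.344 .16 90.5 28
```

```text
t=34.95 j6=32 tilt=0.41 turn=-0.1 N=28 row: [0.36 2.51 0.06] -0.0 norm 2.54
```

Request:
step_arm(targets="0.36 2.51 0 0;0.36 2.51 0 0;0.36 2.51 0 0;0.36 2.51 0 0;0.36 2.51 0 0;0.36 2.51 0 0;0.36 2.51 0 0;0.36 2.51 0 0;0.36 2.51 0 0;0.36 2.51 0 0;0.36 2.51 0 0;0.36 2.51 0 0")

```text
time_s: 35.95
tcp_pos: [0.45, 0.0557, 0.1764]
ee_rot: [[1.0, 0.006, -0.001], [0.006, -1.0, -0.0], [-0.001, 0.0, -1.0]]
wrist_force: [0.2, 1.0, -1.2]
gripper_width: 0.209
gripper_force: 29.9
```

Request:
step_arm(targets="0.36 2.51 0 0;0.36 2.51 0 0;0.36 2.51 0 0;0.36 2.51 0 0;0.36 2.51 0 0;0.36 2.51 0 0;0.36 2.51 0 0;0.36 2.51 0 0;0.36 2.51 0 0;0.36 2.51 0 0;0.36 2.51 0 0;0.36 2.51 0 0")

```text
time_s: 36.95
tcp_pos: [0.4951, -0.245, 0.1762]
ee_rot: [[1.0, 0.006, -0.001], [0.006, -1.0, 0.001], [-0.001, -0.001, -1.0]]
wrist_force: [-0.1, 0.2, 0.0]
gripper_width: 0.208
gripper_force: 29.9
```

Request:
step_arm(targets="0.36 2.51 0.4 0;0.36 2.51 0.4 0;0.36 2.51 0.4 0;0.36 2.51 0.4 0;0 0 0 0;0 0 0 0")

```text
time_s: 37.45
tcp_pos: [0.5097, -0.3449, 0.1593]
ee_rot: [[1.0, 0.004, -0.002], [0.004, -1.0, 0.001], [-0.002, -0.001, -1.0]]
wrist_force: [-0.0, 0.1, -1.0]
gripper_width: 0.211
gripper_force: 29.9
```

```bash
python3 plan.py .5135 -.3445 .075 90.5 7
```

```text
t=37.45 j6=109 tilt=0.15 turn=-0.3 N=7 row: [ 0.06 -0.    1.2 ] -0.04 norm 1.2
```

Request:
step_arm(targets="0.1 0 1.3 0;0.1 0 1.3 0;0.1 0 1.3 0;0.05 0 1.3 0;0 0 1.2 0;0 0 1.2 0;0 0 0.8 0;0 0 0 0")

```text
time_s: 38.12
tcp_pos: [0.5129, -0.3427, 0.0749]
ee_rot: [[1.0, 0.007, -0.004], [0.007, -1.0, 0.002], [-0.004, -0.002, -1.0]]
wrist_force: [1.0, 0.5, -1.5]
gripper_width: 0.21
gripper_force: 29.9
```

```bash
python3 plan.py .5135 -.3445 .0355 90.5 7
```

```text
t=38.12 j6=109 tilt=0.23 turn=-0.1 N=7 row: [0.01 0.03 0.56] -0.02 norm 0.56
```

Request:
step_arm(targets="0 0 0.6 0;0 0 0.6 0;0 0 0.6 0;0 0 0.6 0;0 0 0.5 0;0 0 0.4 0;0 0 0.3 0;0 0 0.3 0;0 0 0.2 0;0 0 0 0;0 0 0 0")

```text
time_s: 39.03
tcp_pos: [0.5142, -0.3442, 0.0356]
ee_rot: [[1.0, 0.006, 0.0], [0.006, -1.0, -0.0], [0.0, 0.0, -1.0]]
wrist_force: [-0.2, -0.6, -0.1]
gripper_width: 0.208
gripper_force: 29.9
```

Request:
step_arm(targets="0 0 0 0;0 0 0 0;0 0 0 0;0 0 0 0;0 0 0 0", claw=4.2)

```text
time_s: 39.45
tcp_pos: [0.5142, -0.3442, 0.0357]
ee_rot: [[1.0, 0.006, 0.0], [0.006, -1.0, -0.0], [0.0, 0.0, -1.0]]
wrist_force: [-0.1, -0.2, -0.5]
gripper_width: 0.456
gripper_force: 0.0
```

Request:
step_arm(targets="0 0 -0.5 0;0 0 -1 0;0 0 -1 0;0 0 -2 0;0 0 -3 0;0 0 -3 0;0 0 -2 0;0 0 -1 0")

```text
time_s: 40.12
tcp_pos: [0.5158, -0.3451, 0.1758]
ee_rot: [[1.0, 0.007, 0.007], [0.007, -1.0, -0.004], [0.007, 0.004, -1.0]]
wrist_force: [0.3, -0.6, 0.4]
gripper_width: 0.483
gripper_force: 0.0
```

Request:
step_arm(targets="-0.6 -2.4 0 0;-0.6 -2.4 0 0;-0.6 -2.4 0 0;-0.6 -2.4 0 0;-0.6 -2.4 0 0;-0.6 -2.4 0 0;-0.6 -2.4 0 0;-0.6 -2.4 0 0;-0.6 -2.4 0 0;-0.6 -2.4 0 0;-0.6 -2.4 0 0;-0.6 -2.4 0 0")

```text
time_s: 41.12
tcp_pos: [0.4395, -0.0556, 0.1707]
ee_rot: [[1.0, 0.006, -0.0], [0.006, -1.0, 0.0], [-0.0, -0.0, -1.0]]
wrist_force: [0.1, 0.0, -0.2]
gripper_width: 0.481
gripper_force: 0.0
```

Request:
step_arm(targets="0 -2.4 0 0;0 -2.4 0 0;0 -2.4 0 0;0 -2.4 0 0;0 -2.4 0 0;0 -2.4 0 0;0 -2.4 0 0;0 -2.4 0 0;0 -2.4 0 0;0 -2.4 0 0;0 0 0 0")

```text
time_s: 42.03
tcp_pos: [0.4393, 0.1865, 0.1708]
ee_rot: [[1.0, 0.01, 0.001], [0.01, -1.0, 0.001], [0.001, -0.001, -1.0]]
wrist_force: [-0.2, -0.2, 0.1]
gripper_width: 0.486
gripper_force: 0.0
```

Run:
```python
from h import *
d=cams.capture("top")
d["frame"]=cv2.convertScaleAbs(d["frame"],alpha=1.6)
crop(d,280,150,180,120,4.4,"pics/end.png")
```

```text
(no output)
```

View pics/end.png

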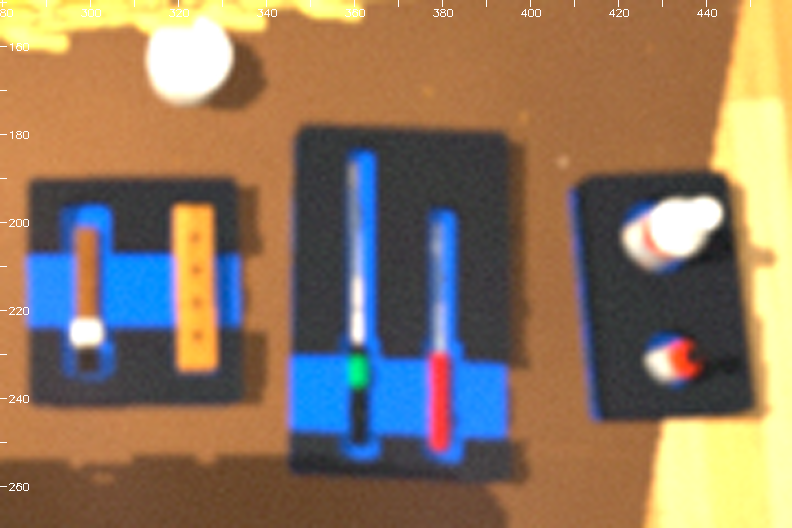

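The top view shows all five items in their cut-outs, with the drivers and brush lying down. The red bottle at (665,360) needs an uprightness check from the side, since its black cap blends into the foam.

Run:
```python
from h import *
P=[[.514,-.344,z] for z in(.008,.065,.083)]+[[.59,-.344,z] for z in(.008,.082,.106)]
d=cams.capture("top");print(((w2pix(d,P)+.5-[280,150])*4.4).round())
c=cams.capture("side");a=w2pix(c,[.55,-.344,.05])[0].astype(int);print(((w2pix(c,P)+.5-[a[0]-40,a[1]-35])*9).round())
c["frame"]=cv2.convertScaleAbs(c["frame"],alpha=1.8)
crop(c,a[0]-40,a[1]-35,80,60,9,"pics/end2.png")
```

```text
[[657. 363.]
 [693. 350.]
 [706. 346.]
 [646. 241.]
 [693. 216.]
 [709. 206.]]
[[443. 430.]
 [448. 305.]
 [450. 265.]
 [274. 401.]
 [279. 239.]
 [280. 186.]]
```

View pics/end2.png

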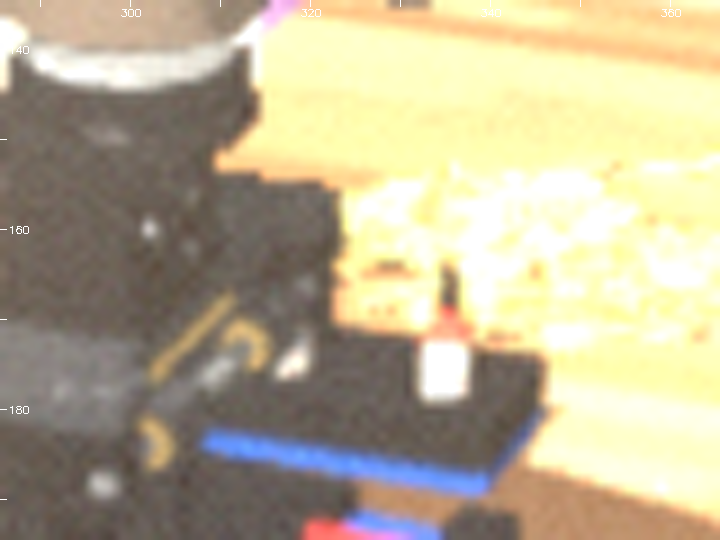

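The red bottle is upright: its cap top at (449,265) matches the prediction of (450,265). The white bottle's cap in the top view also fits an upright pose. I'm handing the job in.

```bash
python3 -c "
from station import r
print(r.finish_job())"
```

```text
the job is handed in; nothing more can be done
None
```

I handed the job in at about 42 s of the 131 s: both screwdrivers, the brush and both bottles are in their cut-outs, judging by the last camera views. The cork roll and wax pot were left alone, and no verdict came back.

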